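# Pack out and square up a terrazzo tile in the vacuum fixture

## Robot

A 6-joint arm with a two-finger parallel gripper is mounted at the origin on the work surface. World frame = base frame: x ahead of the robot, y to its left, z up, the work surface at z = 0. Lengths are in m, angles in rad, forces in N, time in s.
With the tool pointing down it reaches from about 0.35 to 0.925 m from the base axis. Payload 6.4 kg.
Tool frame: the origin (TCP) lies on the centre line of the jaws, within the pads' length; the fingertips stand 25 mm ahead of it and the grasp point (between the pads) lies 6 mm ahead of it; x points along the fingers, y is the direction in which the jaws open and shut, and the axes are right-handed (so a half turn about x gives the same grasp; the last joint's range is limited). The gripper opens to 85 mm and grips with 20 to 120 N. Pads are 22 mm wide; open, the fingers measure 114 mm over their backs; the gripper's body (76 mm by 85 mm) begins 54 mm behind the grasp point. The pads swing forward as they close: fully open they stand 13 mm farther back than shut.
Start: joints at [-1.35, 0.245, 1.558, -0, 1.339, -0.174], TCP at [0.25, -0.6, 0.256] pointing down, gripper open.
Joint ranges: [-3.13, 3.13], [-1.02, 2.26], [0.13, 2.54], [-0.95, 4.09], [0.21, 2.88], [-2.74, 2.74]. Speed limits (rad/s): [2.57, 2.57, 3.14, 3.14, 3.14, 3.14].

## Interface

Orientations are given as a 3x3 rotation matrix whose columns are the frame's x, y, z axes.
In Python, from workcell import telemetry, cams, env, nets gives the robot as it stands.
- The arm moves only by the tool drive_tool, never from a script. Its argument "motion" is a list of rows, each a list of 4 numbers: the shift along the world's x, y, z in mm, then the turn about the world's z in degrees. In form: [[x, y, z, yaw], ...]. A call has 1 to 8 rows; each row shifts and turns the commanded pose from where the row before left it; what a row does not reach is not made up. A row lasts 1/12 s, in which the tool goes at most 41.7 mm and 7.16 degrees, less where a joint would pass 70% of its speed; a pose out of reach is approached as far as the arm can. A call with a gripper value outside its range is refused whole. "fingers" is the opening in per cent of the stroke, from 0 (shut) to 100 (fully open), set as the call begins (left out, the last holds). The fingers move at their own pace and stop on an object; "force" is the grip in N (left out, the last holds). Time passes only in rows, so rows that do not move let the fingers close. It gives the time, the measured TCP pose, the force and the opening at its end, in the units of the state.
- telemetry.sense(): the state, without advancing time (a new reading comes with each control period).
- cams.snapshot(name): name is "scene" or "top"; returns a dict with "image" (400x640x3 uint8, blue, green, red), "K" (3x3 intrinsics, pixels), "T" (4x4, takes a point from camera to world coordinates). Camera axes: x right, y down, z forward; pixel columns grow to the right and rows downward; lengths in m; the calibration is good to about 2 mm. A picture is of the moment at which its call begins. There is no depth.
- env.close_job(): hands the job in, once; it reports no verdict.
Trained networks look in the newest picture that a camera, given by its name, has taken for a name from the list of things; names that differ only in an ending like _2 or _b are one class to them, and where a whole thing is asked for, a point or a joint stands for the part that bears it (a point fixed in the world has none). Each returns a list of dicts, best first, with "confidence" (0 to 1); they miss things now and then, are a little off and sometimes report something else, mostly with a low value. They report only what shows in the picture. A call takes as long as a camera call. They do not tell look-alikes from the thing itself.
- nets.look_for(target, camera): "pixel" ([column, row] in pixels, amid what is visible of it).
- nets.pinpoint(target, camera): "pixel" ([column, row] in pixels: a listed point, or the origin of a listed thing).
The state is a dict: "time_s": time; "joint_pos": joint angles; "dq": joint speeds; "effort": joint torques, N m; "position": TCP position; "tool_rot": TCP orientation; "contact_force": force on the tool from outside, world axes, zero at the start; "wrist_torque": the same for the moment, N m; "gripper_width": finger opening in m.
Only numpy, scipy, OpenCV 4.12 (cv2) and the standard library are available. Lean on these libraries where they do the work, as an engineer would, in place of code of your own. Each camera call takes 0.05 s, during which the arm holds its last target. There are 200 camera calls.

## Task

Set up the terrazzo tile in the vacuum fixture for polishing: put the two steel stop pins fully home in the two bores behind the tile, and slide the orange packer down to the plate in the one side gap between tile and rail that is wide enough for it. Press the tile firmly back along the rails until its rear edge is flush against both pins, and finish while still holding it pressed there, ready for the vacuum to be switched on. Leave the brass pin in the rack and the jug, bottle and mould where they are.

Things in the scene. Friction and masses are not known exactly. Their poses are not given: they have to be found in the camera images.
- fixture: vacuum fixture fixed on the bench: grey box with flat black top plate, 250 x 250 mm, 55 mm high, turned up to 12 degrees. Origin: centre of its underside (the plate's top is at z = +0.055 in its frame); x points to its rear (away from the robot, towards the bores), y to its left. The tile lies on the plate between two rails that run along x; the plate in front of the tile (-x) is clear
- bore_left (a point): centre of the mouth, level with the plate's top, of the rear left bore, ringed with brass; 15.5 mm diameter, 24 mm deep, at x = +85, y = +38 mm in the fixture's frame; same axes as the fixture
- bore_right (a point): the same for the rear right bore, at x = +85, y = -38 mm in the fixture's frame
- rail_wide: aluminium rail fixed to the plate on one side of the tile (left or right, differs), 125 mm long (x), 44 mm wide (y), 14 mm high; origin at the centre of its underside, 74.5 mm to the side of the fixture's centre line; axes as the fixture. The gap between it and the tile is only 1 to 4 mm: too narrow for the packer
- rail_narrow: aluminium rail fixed on the other side of the tile, 125 mm long (x), 30 mm wide (y), 14 mm high; origin and axes likewise. The gap between it and the tile is 8 to 11 mm
- tile: loose cream terrazzo tile with coloured chips, 100 x 100 x 12 mm, 0.2 to 0.35 kg, flat on the plate between the rails, at first 12 to 30 mm forward of where the pins stop it and up to 1 degree askew; origin at the centre of its underside, x and y along its edges, about as the fixture's. Flush against both pins its centre is at x = +0.024, y about 0 in the fixture's frame
- rack: plywood rack fixed on the bench, 240 x 50 x 30 mm high, with three bores in a row along its x axis (at x = 0, +48 and +96 mm) and a slot (centre at x = -72 mm, lying along x); origin at the centre of its underside
- pin_a: steel stop pin in one of the rack's bores, 0.13 kg: shank 14 mm diameter, 20 mm long, chamfered foot; above it a body 22 mm in diameter, 38 mm tall, whose shoulder rests on the rack, and on the plate once the shank is home in its bore. Origin at the centre of the shank's foot, z up (home, it is 20 mm below the bore's mouth)
- pin_b: second steel stop pin, the same as pin_a; either pin goes into either bore
- pin_brass: brass locating pin in the third of the rack's bores (which bore differs): collar 25 mm, stem 12 mm in diameter, 26 mm tall above the rack; origin at its foot. Not for this job
- packer: orange plastic packer in the rack's slot, 0.04 kg: blade 60 mm long (x), 7 mm thick (y), 16 mm deep, lower edge chamfered; above it a grip tab 34 mm long (x), 11 mm thick (y), 34 mm tall (50 mm over all). Origin at the centre of the blade's lower edge, z up. In the rack the tab's shoulder rests on the rack's top
- jug: clear measuring jug, 96 mm in diameter, 120 mm high, on the bench; origin at the centre of its underside
- bottle: small amber bottle, 42 mm in diameter, 100 mm high, on the bench; origin at the centre of its underside
- mould: round green mould filled with plaster, 92 mm in diameter, 24 mm high, on the bench; origin at the centre of its underside
Not all that is in view belongs to the job. What is shaped like the pin_a but red is not meant.

How it is judged:
At the end, for the whole second after the job is handed in: Both steel pins upright in the bores, one each, within 2.5 mm of fully home; packer down to within 4 mm of the plate between tile and narrow rail; tile flat, square within 2 degrees, pressed by the fingers (over 3 N) against both pins (over 0.5 N each), at rest and still held so ((((horizontal distance between pin_a and bore_left below 0.003 m and z of pin_a in the frame of bore_left below -0.0175 m and angle between pin_a's own z axis and vertical below 0.08 rad) and (horizontal distance between pin_b and bore_right below 0.003 m and z of pin_b in the frame of bore_right below -0.0175 m and angle between pin_b's own z axis and vertical below 0.08 rad)) or ((horizontal distance between pin_a and bore_right below 0.003 m and z of pin_a in the frame of bore_right below -0.0175 m and angle between pin_a's own z axis and vertical below 0.08 rad) and (horizontal distance between pin_b and bore_left below 0.003 m and z of pin_b in the frame of bore_left below -0.0175 m and angle between pin_b's own z axis and vertical below 0.08 rad))) and (y of packer in the frame of rail_narrow between 0.0165 and 0.0265 m or y of packer in the frame of rail_narrow between -0.0265 and -0.0165 m) and x of packer in the frame of rail_narrow between -0.06 and 0.06 m and horizontal distance between packer and tile below 0.08 m and z of packer in the frame of fixture below 0.059 m and angle between packer's own z axis and vertical below 0.25 rad and z of tile in the frame of fixture below 0.058 m and angle between tile's own z axis and vertical below 0.03 rad and angle between the x axis of tile and the x axis of fixture, either way round below 0.035 rad and contact force between tile and pin_a above 0.5 N and contact force between tile and pin_b above 0.5 N and contact force between the fingers and tile above 3 N and linear speed of tile below 0.01 m/s); the arm keeps its last pose, push and grip.
It fails at once if the measuring jug is knocked over or shifted more than 30 mm (distance of jug from where it was at the start of the episode above 0.03 m or angle between jug's own z axis and vertical above 0.4 rad).
It fails at once if the amber bottle is knocked over or shifted more than 30 mm (distance of bottle from where it was at the start of the episode above 0.03 m or angle between bottle's own z axis and vertical above 0.4 rad).
It fails at once if the green mould is knocked over or shifted more than 30 mm (distance of mould from where it was at the start of the episode above 0.03 m or angle between mould's own z axis and vertical above 0.4 rad).
It fails at once if the brass pin is taken out of the rack (moved more than 12 mm) (distance of pin_brass from where it was at the start of the episode above 0.012 m).
It also fails if it takes over 70 s, if anything falls off the work surface, if the arm or the gripper's body presses on something with over 40 N, if the wrist force passes 120 N, or if a joint passes its speed limit or range.

## Working session

There is one attempt and no reset: what is moved stays moved. The work goes in short steps, Python scripts to look and compute and a tool call to move; the robot and the scene stay as the last step left them, time stands still between calls to the robot, and variables do not carry over. Pictures are saved under pics/ and viewed, about 8 in all and at most 12, crops included, and the job is handed in when it is done.

Besides the shell and the picture viewer there is one more tool, called by a JSON object that holds its "method" and its "body". drive_tool: Moves the arm, as the interface text tells. Its arguments: {"type":"object","properties":{"motion":{"type":"array","items":{"type":"array","items":{"type":"number"}}},"fingers":{"type":"number"},"force":{"type":"number"}},"required":["motion"]}

```bash
ls; mkdir -p pics; cat > h.py <<'E'
import numpy as np, cv2
from workcell import telemetry, cams, env, nets
def snap(n): return cams.snapshot(n)
def toworld(s,px,z):
    d=np.linalg.inv(s["K"])@np.array([px[0],px[1],1.0]); d=s["T"][:3,:3]@d; o=s["T"][:3,3]
    return o+d*(z-o[2])/d[2]
def proj(s,p):
    c=np.linalg.inv(s["T"])@np.append(p,1); u=s["K"]@c[:3]; return u[:2]/u[2]
E
python3 - <<'E'
from h import *
s={n:snap(n) for n in("scene","top")}
for n in s:
    cv2.imwrite(f"pics/{n}0.png",s[n]["image"]); print(n,s[n]["T"].round(3).tolist(),s[n]["K"].round(1).tolist())
Z=dict(fixture=0,bore_left=.055,bore_right=.055,rail_wide=.055,rail_narrow=.055,tile=.055,rack=0,pin_a=.01,pin_brass=.01,packer=.014,jug=0,bottle=0,mould=0)
for t,z in Z.items():
    for n in s:
        for d in nets.pinpoint(t,n)[:4]: print(t,n,np.round(d["pixel"],1),round(d["confidence"],2),toworld(s[n],d["pixel"],z).round(4))
print(telemetry.sense())
E
```

```text
pics
scene [[0.284, 0.818, -0.5, 1.161], [0.959, -0.245, 0.142, -0.241], [-0.006, -0.52, -0.854, 1.077], [0.0, 0.0, 0.0, 1.0]] [[497.5, 0.0, 321.8], [0.0, 497.5, 205.4], [0.0, 0.0, 1.0]]
top [[-0.003, -0.998, 0.063, 0.482], [-1.0, 0.003, 0.005, -0.074], [-0.005, -0.063, -0.998, 1.267], [0.0, 0.0, 0.0, 1.0]] [[383.6, 0.0, 315.2], [0.0, 383.6, 204.8], [0.0, 0.0, 1.0]]
fixture scene [336.9 204. ] 0.77 [ 0.5369 -0.0236  0.    ]
fixture top [305.  211.1] 0.77 [ 0.5415 -0.0337  0.    ]
bore_left scene [372.9 211.6] 0.93 [0.6138 0.0412 0.055 ]
bore_left scene [344.1 193.9] 0.45 [ 0.5463 -0.0093  0.055 ]
bore_left scene [363.1 176.1] 0.28 [0.5097 0.0522 0.055 ]
bore_left top [280.  188.6] 0.77 [0.6107 0.0439 0.055 ]
bore_right top [303.2 182.8] 0.59 [ 0.6289 -0.0298  0.055 ]
rail_wide scene [365.9 175. ] 0.72 [0.5086 0.06   0.055 ]
rail_wide scene [204.9 193.2] 0.58 [ 0.4465 -0.3347  0.055 ]
rail_wide top [277.6 222.9] 0.93 [0.5018 0.0512 0.055 ]
rail_narrow scene [309.7 196.3] 0.71 [ 0.5288 -0.0915  0.055 ]
rail_narrow top [320.9 210.1] 0.83 [ 0.5419 -0.0857  0.055 ]
rail_narrow top [218.  
[... 1488 characters left out ...]
497e-06,
        1.33870924e+00, -1.74115938e-01]), 'dq': array([-0.00039591,  0.0001882 ,  0.00028357,  0.00191928,  0.00333657,
       -0.00145393]), 'effort': array([ 5.10800273e-04, -4.29512286e+01, -3.26415825e+01, -1.50270280e-04,
        5.16041746e-04, -4.78187559e-06]), 'position': array([ 0.25001484, -0.60001761,  0.25631295]), 'tool_rot': array([[-3.98268860e-06,  3.84642212e-01, -9.23065744e-01],
       [-2.54303391e-05, -9.23065744e-01, -3.84642212e-01],
       [-1.00000000e+00,  2.19419647e-05,  1.34578653e-05]]), 'contact_force': array([ 0.50062016,  0.21224228, -0.5752149 ]), 'wrist_torque': array([ 0.01407756, -0.0196572 , -0.05950827]), 'gripper_width': 0.08541516242454807}
```

```bash
python3 - <<'E'
import cv2,numpy as np
a=cv2.imread("pics/scene0.png");b=cv2.imread("pics/top0.png")
cv2.imwrite("pics/c1.png",cv2.resize(a[100:300,250:516],None,fx=3,fy=3,interpolation=cv2.INTER_CUBIC))
cv2.imwrite("pics/c2.png",cv2.resize(b[130:280,180:380],None,fx=4,fy=4,interpolation=cv2.INTER_CUBIC))
E
```

```text
(no output)
```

View pics/c1.png

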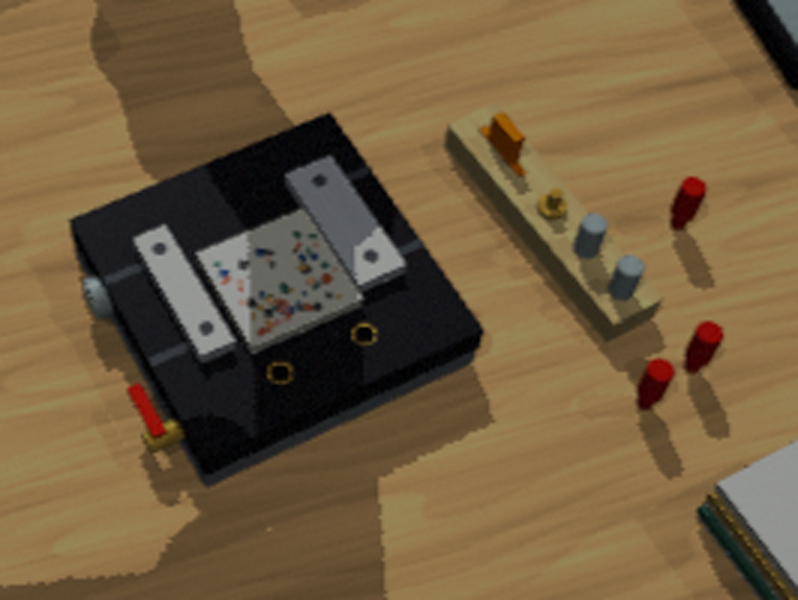

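View pics/c2.png

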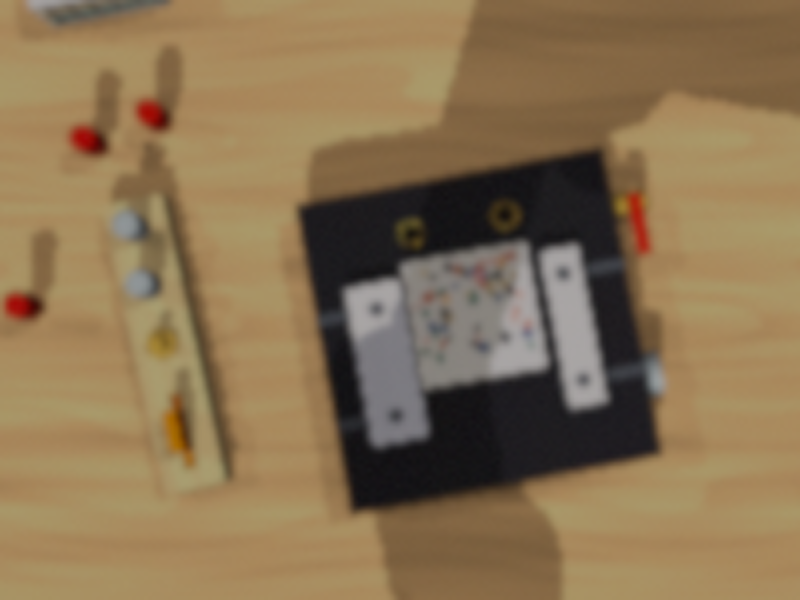

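View pics/scene0.png

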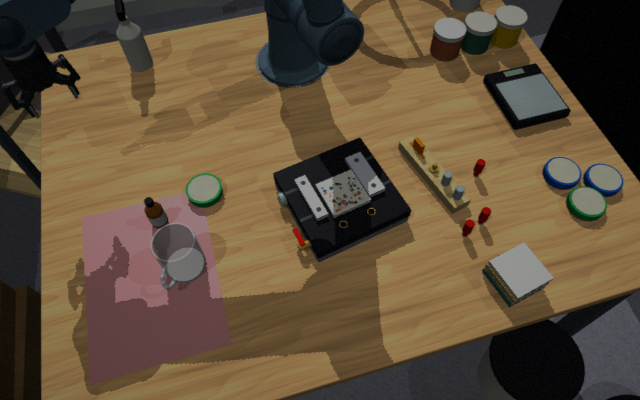

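```bash
cat > fit.py <<'E'
from h import *
from scipy.optimize import minimize
def box(cx,cy,w,h,z,n=60):
    t=np.linspace(0.03,.97,n); o=np.ones(n); P=[];N=[]
    for s in(-1,1):
        P+=[np.c_[cx+(t-.5)*w,cy+s*h/2*o,z*o],np.c_[cx+s*w/2*o,cy+(t-.5)*h,z*o]]; N+=[np.tile([0,s,0],(n,1)),np.tile([s,0,0],(n,1))]
    return np.vstack(P),np.vstack(N)
def circ(cx,cy,r,z,n=60):
    a=np.linspace(0,2*np.pi,n,endpoint=False); d=np.c_[np.cos(a),np.sin(a),0*a]; return d*r+[cx,cy,z],d
def grads(n,k=4):
    ss=[snap(n) for _ in range(k)]; s=ss[0]; im=np.mean([x["image"].astype(float) for x in ss],0); s["avg"]=im
    im=cv2.GaussianBlur(im,(0,0),1.0); s["gx"]=np.stack([cv2.Sobel(im[:,:,c],cv2.CV_64F,1,0) for c in range(3)],2); s["gy"]=np.stack([cv2.Sobel(im[:,:,c],cv2.CV_64F,0,1) for c in range(3)],2); return s
def pj(s,P):
    T=np.linalg.inv(s["T"]); c=P@T[:3,:3].T+T[:3,3]; u=c@s["K"].T; return u[:,:2]/u[:,2:]
def score(p,cams_,model):
    c,sn=np.cos(p[2]),np.sin(p[2]); R=np.array([[c,-sn,0],[sn,c,0],[0,0,1]]); tot=0
    for s in cams_:
        for P,N,w in model:
            W=P@R.T+[p[0],p[1],0]; u=pj(s,W); d=pj(s,W+N@R.T*.001)-u; d/=np.linalg.norm(d,axis=1)[:,None]+1e-9
            f=lambda g:cv2.remap(g,u[:,0].astype(np.float32)[None],u[:,1].astype(np.float32)[None],cv2.INTER_LINEAR)[0]
            g=f(s["gx"])*d[:,:1]+f(s["gy"])*d[:,1:]
            tot+=w*np.mean(np.minimum(np.linalg.norm(g,axis=1),150))
    return tot
def fit(p0,cams_,model):
    p0=np.array(p0); best=None
    for dx in np.arange(-.012,.0121,.004):
        for dy in np.arange(-.012,.0121,.004):
            for dw in(-.04,-.02,0,.02,.04):
                q=p0+[dx,dy,dw]; v=score(q,cams_,model)
                if best is None or v>best[0]: best=(v,q)
    q=best[1]
    r=minimize(lambda x:-score([x[0]*.01,x[1]*.01,x[2]*.1],cams_,model),[q[0]*100,q[1]*100,q[2]*10],method="Nelder-Mead",options=dict(initial_simplex=np.array([q/[.01,.01,.1]]*4)+np.vstack([np.zeros(3),np.eye(3)*[.3,.3,.15]]),xatol=1e-3))
    return r.x*[.01,.01,.1],-r.fun
def M(*l): return [(a[0],a[1],w) for a,w in l]
FIX=M((box(0,0,.25,.25,.055),1.5),(box(0,.0745,.125,.044,.069),1),(box(0,-.0745,.125,.030,.069),1),(circ(.085,.038,.00775,.055),.4),(circ(.085,-.038,.00775,.055),.4))
RACK=M((box(0,0,.24,.05,.03),1.5),(circ(.048,0,.011,.068),.5),(circ(.096,0,.011,.068),.5))
TILE=M((box(0,0,.1,.1,.067),1))
PACK=M((box(0,0,.034,.011,.05),1))
E
python3 - <<'E'
from fit import *
C={n:grads(n) for n in("scene","top")}
a,b=C["scene"],C["top"]
for nm,p0,m in(("fix",(.536,-.015,.19),FIX),("rack",(.525,.236,.187),RACK),("tile",(.55,-.012,.19),TILE)):
    for k,l in(("scene",[a]),("top",[b]),("both",[a,b])):
        p,v=fit(p0,l,m); print(nm,k,p.round(4),round(v,1))
        if k=="both":
            if nm=="fix": f=p
            if nm=="rack": r=p
def at(p,x,y): return p[0]+x*np.cos(p[2])-y*np.sin(p[2]),p[1]+x*np.sin(p[2])+y*np.cos(p[2])
for x in(-.072,.048,.096): print("rack",x,np.round(at(r,x,0),4))
for y in(.038,-.038): print("bore",np.round(at(f,.085,y),4))
out=[]
for s in(a,b):
    im=cv2.resize(s["avg"].astype(np.uint8),None,fx=4,fy=4,interpolation=cv2.INTER_CUBIC)
    for p,m in((f,FIX),(r,RACK)):
        c,sn=np.cos(p[2]),np.sin(p[2]);R=np.array([[c,-sn,0],[sn,c,0],[0,0,1]])
        for P,N,w in m:
            for u in pj(s,P@R.T+[p[0],p[1],0]): cv2.circle(im,tuple(int(v) for v in u*4+1.5),1,(0,255,0),-1)
    out.append(im)
A=out[0][480:1080,1060:1860]; B=out[1][520:1120,700:1500]
cv2.imwrite("pics/o1.png",cv2.resize(np.vstack([A,B]),(700,1050))[:,:] if 0 else cv2.resize(np.hstack([A,B]),(800,300)))
cv2.imwrite("pics/o2.png",B)
E
```

```text
fix scene [ 0.5324 -0.0206  0.1863] 464.6
fix top [ 0.529  -0.0159  0.1893] 534.1
fix both [ 0.5289 -0.0164  0.188 ] 983.3
rack scene [0.5256 0.2378 0.2344] 283.3
rack top [0.5273 0.238  0.2401] 241.7
rack both [0.5262 0.2378 0.2336] 522.1
tile scene [ 0.5498 -0.0148  0.168 ] 137.0
tile top [ 0.5525 -0.0159  0.1738] 128.8
tile both [ 0.55   -0.0152  0.1709] 263.4
rack -0.072 [0.4561 0.2212]
rack 0.048 [0.5728 0.2489]
rack 0.096 [0.6195 0.26  ]
bore [0.6053 0.0368]
bore [ 0.6195 -0.0379]
```

View pics/o2.png

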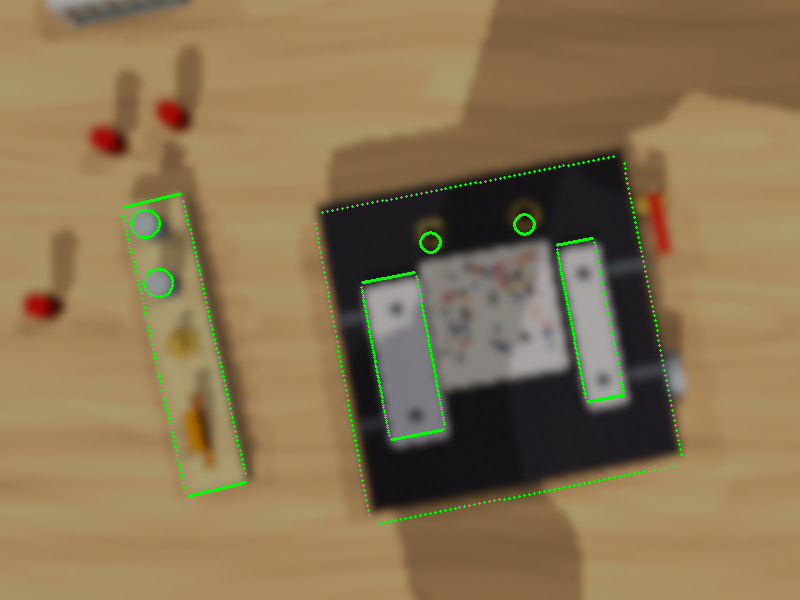

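```bash
python3 - <<'E'
s=open("fit.py").read()
s=s.replace("tot+=w*np.mean(np.minimum(np.linalg.norm(g,axis=1),150))","tot+=w*np.mean(np.clip(g.sum(1)*np.sign(w)*np.sign(w) if w>0 else -g.sum(1),-500,500))*(1 if w>0 else -1)")
s=s.replace("FIX=M((box(0,0,.25,.25,.055),1.5),(box(0,.0745,.125,.044,.069),1),(box(0,-.0745,.125,.030,.069),1)","FIX=M((box(0,0,.25,.25,.055),1.),(box(0,.0745,.125,.044,.069),-1),(box(0,-.0745,.125,.030,.069),-1)")
s=s.replace("RACK=M((box(0,0,.24,.05,.03),1.5),","RACK=M((box(0,0,.24,.05,.03),-1),").replace("TILE=M((box(0,0,.1,.1,.067),1))","TILE=M((box(0,0,.1,.1,.067),-1))").replace("(circ(.085,.038,.00775,.055),.4),(circ(.085,-.038,.00775,.055),.4)","(circ(.085,.038,.0072,.055),.7),(circ(.085,-.038,.0072,.055),.7)").replace("(circ(.048,0,.011,.068),.5),(circ(.096,0,.011,.068),.5)","(circ(.048,0,.011,.068),-.6),(circ(.096,0,.011,.068),-.6)")
# simple signed form
s=s.replace("tot+=w*np.mean(np.clip(g.sum(1)*np.sign(w)*np.sign(w) if w>0 else -g.sum(1),-500,500))*(1 if w>0 else -1)","tot+=w*np.mean(np.clip(g.sum(1),-500,500))")
open("fit.py","w").write(s)
E
cat > run.py <<'E'
from fit import *
C={n:grads(n) for n in("scene","top")}
a,b=C["scene"],C["top"]
for nm,p0,m in(("fix",(.538,-.014,.19),FIX),("rack",(.526,.238,.234),RACK),("tile",(.547,-.015,.18),TILE),("pack",(.456,.221,.235),PACK)):
    for k,l in(("scene",[a]),("top",[b]),("both",[a,b])):
        p,v=fit(p0,l,m); print(nm,k,p.round(4),round(v,1))
        if k=="both":
            if nm=="fix": f=p
            if nm=="rack": r=p
            if nm=="tile": t=p
def at(p,x,y): return p[0]+x*np.cos(p[2])-y*np.sin(p[2]),p[1]+x*np.sin(p[2])+y*np.cos(p[2])
for x in(-.072,.048,.096): print("rack",x,np.round(at(r,x,0),4))
for y in(.038,-.038): print("bore",np.round(at(f,.085,y),4))
d=t-f; c,sn=np.cos(f[2]),np.sin(f[2]); print("tile in fix",d[0]*c+d[1]*sn,-d[0]*sn+d[1]*c,d[2])
out=[]
for s in(a,b):
    im=cv2.resize(s["avg"].astype(np.uint8),None,fx=4,fy=4,interpolation=cv2.INTER_CUBIC)
    for p,m in((f,FIX),(r,RACK),(t,TILE)):
        c,sn=np.cos(p[2]),np.sin(p[2]);R=np.array([[c,-sn,0],[sn,c,0],[0,0,1]])
        for P,N,w in m:
            for u in pj(s,P@R.T+[p[0],p[1],0]): cv2.circle(im,tuple(int(v) for v in u*4+1.5),1,(0,255,0),-1)
    out.append(im)
A=out[0][510:1050,1060:1660]; B=out[1][640:1080,900:1400]
cv2.imwrite("pics/o3.png",np.hstack([cv2.resize(A,(420,378)),cv2.resize(B[:420,:],(380,320))]) if 0 else cv2.resize(np.hstack([cv2.resize(A,(500,440)),B]),(800,352)))
E
python3 run.py
```

```text
fix scene [ 0.5194 -0.0195  0.1851] 1148.3
fix top [ 0.5213 -0.0188  0.1849] 1341.7
fix both [ 0.5206 -0.0192  0.1862] 2441.9
rack scene [0.5239 0.2403 0.2279] 356.9
rack top [0.5281 0.2397 0.2347] 344.4
rack both [0.5251 0.2396 0.2351] 666.4
tile scene [ 0.5481 -0.0149  0.184 ] 412.7
tile top [ 0.5489 -0.0146  0.1775] 392.6
tile both [ 0.5482 -0.0148  0.1816] 804.5
pack scene [0.4563 0.2217 0.5168] 324.3
pack top [0.4583 0.2176 0.2775] 265.7
pack both [0.4587 0.2194 0.5122] 561.3
rack -0.072 [0.4551 0.2229]
rack 0.048 [0.5718 0.2508]
rack 0.096 [0.6185 0.262 ]
bore [0.5971 0.0338]
bore [ 0.6112 -0.0409]
tile in fix 0.027947275266950396 -0.0007195310215679963 -0.00456181260167271
```

View pics/o3.png

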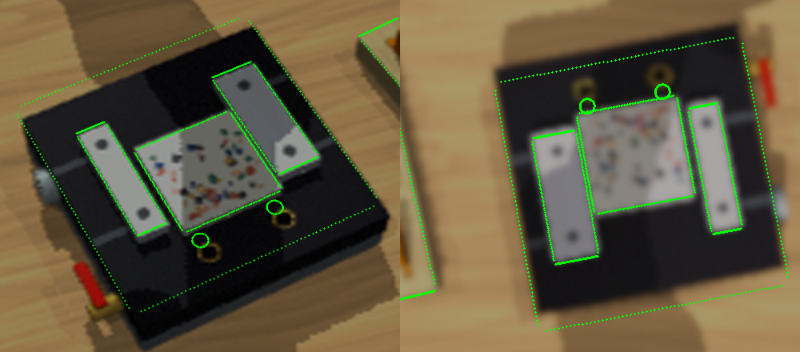

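```bash
python3 - <<'E'
s=open("fit.py").read()
i=s.index("FIX=M("); j=s.index("RACK=M(")
s=s[:i]+"""RL=M((box(0,.0745,.125,.044,.069),-1),(box(0,-.0745,.125,.030,.069),-1))
FIX=M((box(0,0,.25,.25,.055),1.),(circ(.085,.038,.0072,.055),.7),(circ(.085,-.038,.0072,.055),.7))
RING=M((circ(.085,.038,.0072,.055),1),(circ(.085,-.038,.0072,.055),1),(circ(.085,.038,.0098,.055),-1),(circ(.085,-.038,.0098,.055),-1))
"""+s[j:]
open("fit.py","w").write(s)
s=open("run.py").read()
s=s.replace('for nm,p0,m in(("fix",(.538,-.014,.19),FIX),','for nm,p0,m in(("fix",(.538,-.014,.187),FIX),("ring",(.535,-.015,.187),RING),("rails",(.521,-.019,.186),RL),').replace("((f,FIX),","((f,FIX+RL[:0]),")
s=s.replace('print(nm,k,p.round(4),round(v,1))','print(nm,k,p.round(4),round(v,1),[np.round(at(p,.085,y),4).tolist() for y in(.038,-.038)] if nm in("fix","ring") else "")')
i=s.index("def at");j=s.index("\n",i)+1; d=s[i:j]; s=s[:i]+s[j:]; s=s.replace("C={n",d+"C={n",1).replace("o3.png","o4.png")
open("run.py","w").write(s)
E
python3 run.py
```

```text
fix scene [ 0.5355 -0.0176  0.2022] 428.2 [[0.6112, 0.0367], [0.6264, -0.0377]]
fix top [ 0.5358 -0.0169  0.1907] 463.3 [[0.6121, 0.0365], [0.6265, -0.0381]]
fix both [ 0.5358 -0.0174  0.1979] 886.5 [[0.6117, 0.0366], [0.6266, -0.0379]]
ring scene [ 0.5342 -0.0157  0.1875] 443.2 [[0.6106, 0.0375], [0.6248, -0.0372]]
ring top [ 0.537  -0.0172  0.1952] 183.3 [[0.613, 0.0366], [0.6277, -0.0379]]
ring both [ 0.535  -0.0156  0.1821] 589.0 [[0.6117, 0.0372], [0.6255, -0.0376]]
rails scene [ 0.5225 -0.0175  0.2025] 936.3 
rails top [ 0.523  -0.0178  0.1873] 926.7 
rails both [ 0.5225 -0.0179  0.1954] 1859.7 
rack scene [0.5238 0.2404 0.2281] 357.3 
rack top [0.5281 0.2397 0.2356] 344.8 
rack both [0.5251 0.2397 0.2351] 666.5 
tile scene [ 0.548  -0.0148  0.1846] 412.5 
tile top [ 0.5489 -0.0146  0.1772] 392.6 
tile both [ 0.5483 -0.0148  0.1825] 804.2 
pack scene [0.4562 0.2218 0.5171] 324.6 
pack top [0.4583 0.2176 0.2775] 264.8 
pack both [0.4587 0.2195 0.5074] 560.7 
rack -0.072 [0.455  0.2229]
rack 0.048 [0.5717 0.2508]
rack 0.096 [0.6184 0.262 ]
bore [0.6117 0.0366]
bore [ 0.6266 -0.0379]
tile in fix 0.012721926707013359 0.00014076270871384283 -0.015475596181721424
```

View pics/o4.png

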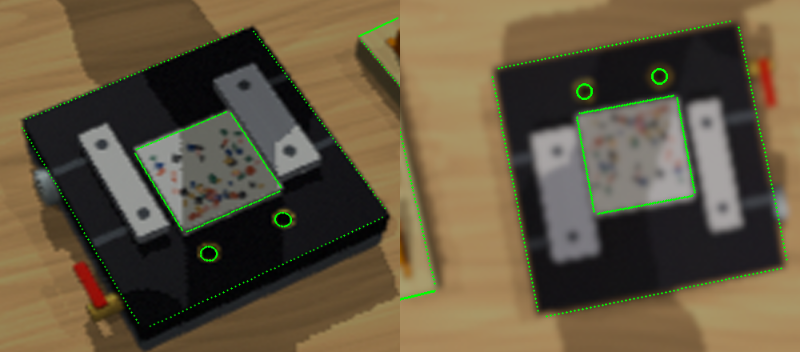

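{"method": "drive_tool", "body": {"motion": [[15,36,0,-1.2],[15,36,0,-1.2],[15,36,0,-1.2],[15,36,0,-1.2],[15,36,0,-1.2],[15,36,0,-1.2],[15,36,0,-1.2],[15,36,0,-0.7]], "fingers": 55, "force": 60}}

```text
time_s: 3.27
position: [0.3703, -0.3103, 0.2565]
tool_rot: [[0.0, 0.232, -0.973], [-0.0, -0.973, -0.232], [-1.0, 0.001, -0.0]]
contact_force: [0.5, 0.4, -0.0]
gripper_width: 0.0472
```

{"method": "drive_tool", "body": {"motion": [[15,36,0,0],[15,36,0,0],[15,36,0,0],[15,36,0,0],[15,36,0,0],[15,36,0,0],[15,36,0,0],[15,36,0,0]]}}

```text
time_s: 3.93
position: [0.4904, -0.022, 0.2567]
tool_rot: [[0.001, 0.234, -0.972], [-0.0, -0.972, -0.234], [-1.0, 0.001, -0.001]]
contact_force: [0.2, -0.7, 0.7]
gripper_width: 0.0467
```

{"method": "drive_tool", "body": {"motion": [[15,36,0,0],[15,36,0,0],[15,36,0,0],[15,36,0,0],[15,36,0,0],[15,36,0,0],[18,33,-20,0],[0,0,0,0]]}}

```text
time_s: 4.6
position: [0.5974, 0.2288, 0.2318]
tool_rot: [[-0.006, 0.238, -0.971], [0.0, -0.971, -0.238], [-1.0, -0.002, 0.005]]
contact_force: [-0.6, -0.0, -1.8]
gripper_width: 0.0468
```

{"method": "drive_tool", "body": {"motion": [[0,0,-30,0],[0,0,-30,0],[0,0,0,0],[0,0,0,0]]}}

```text
time_s: 4.93
position: [0.5964, 0.2238, 0.1752]
tool_rot: [[-0.004, 0.234, -0.972], [-0.001, -0.972, -0.234], [-1.0, -0.0, 0.004]]
contact_force: [-0.2, 0.3, 1.0]
gripper_width: 0.0469
```

{"method": "drive_tool", "body": {"motion": [[11,18,0,0],[11,19,0,0],[0,0,-25,0],[0,0,-25,0],[0,0,0,0],[0,0,0,0]]}}

```text
time_s: 5.43
position: [0.6197, 0.261, 0.1277]
tool_rot: [[-0.0, 0.233, -0.972], [-0.0, -0.972, -0.233], [-1.0, 0.0, 0.0]]
contact_force: [0.0, 0.5, 0.1]
gripper_width: 0.0464
```

{"method": "drive_tool", "body": {"motion": [[0,0,-25,0],[0,0,-25,0],[0,0,-15,0],[0,0,0,0]]}}

```text
time_s: 5.77
position: [0.6184, 0.2607, 0.0601]
tool_rot: [[-0.004, 0.233, -0.972], [-0.001, -0.972, -0.233], [-1.0, 0.0, 0.004]]
contact_force: [-0.3, 0.6, -1.5]
gripper_width: 0.0468
```

{"method": "drive_tool", "body": {"motion": [[0,0,0,0],[0,0,0,0],[0,0,0,0],[0,0,0,0],[0,0,0,0],[0,0,0,0]], "fingers": 0, "force": 60}}

```text
time_s: 6.27
position: [0.6214, 0.2617, 0.0645]
tool_rot: [[0.004, 0.234, -0.972], [0.001, -0.972, -0.234], [-1.0, 0.0, -0.004]]
contact_force: [-0.4, -0.7, 6.4]
gripper_width: 0.0197
```

```bash
python3 - <<'E'
from h import *
s=snap("scene"); t=snap("top")
A=cv2.resize(s["image"][90:250,400:520],None,fx=3.3,fy=3.3,interpolation=cv2.INTER_CUBIC); B=cv2.resize(t["image"][130:290,160:280],None,fx=3.3,fy=3.3,interpolation=cv2.INTER_CUBIC)
cv2.imwrite("pics/p1.png",np.hstack([A,B])); print(telemetry.sense())
E
```

```text
{'time_s': 6.3667, 'joint_pos': array([ 2.30806158e-01,  5.15127275e-01,  1.58663839e+00, -1.39043209e-04,
        1.03550543e+00,  1.56565867e+00]), 'dq': array([-2.11784685e-03,  7.06341345e-04, -1.22237406e-04, -6.51805471e-04,
        4.17545500e-05,  2.79171266e-04]), 'effort': array([ 1.62262456e-01, -4.43862498e+01, -2.50732613e+01,  6.93565956e-02,
       -1.92662221e-01, -2.65112312e-04]), 'position': array([0.6213867 , 0.26166114, 0.0645164 ]), 'tool_rot': array([[ 4.23431083e-03,  2.33829166e-01, -9.72268477e-01],
       [ 8.72185493e-04, -9.72277687e-01, -2.33827582e-01],
       [-9.99990655e-01,  1.42100203e-04, -4.32086835e-03]]), 'contact_force': array([-0.32542364, -1.23728602,  6.56549401]), 'wrist_torque': array([-0.12410754,  0.1237434 ,  0.02472299]), 'gripper_width': 0.020222882806910973}
```

View pics/p1.png

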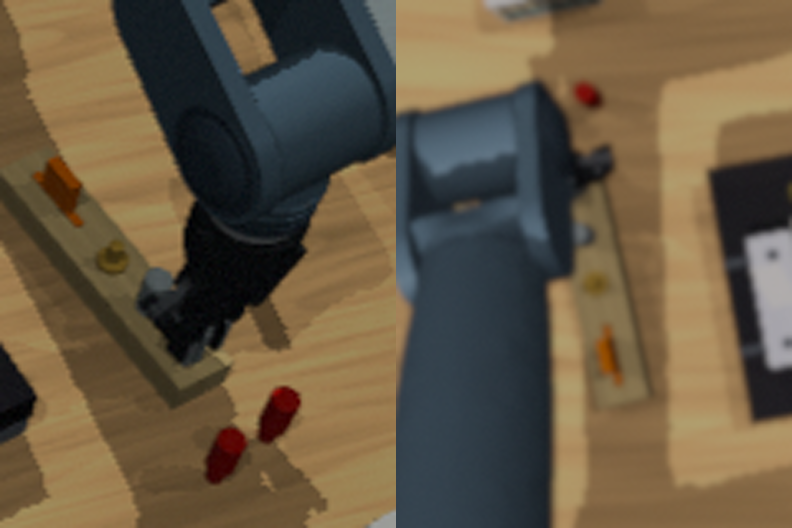

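{"method": "drive_tool", "body": {"motion": [[0,0,10,0],[0,0,20,0],[0,0,30,0],[0,0,30,0],[0,0,0,0],[0,0,0,0]]}}

```text
time_s: 6.87
position: [0.6209, 0.2617, 0.1549]
tool_rot: [[0.005, 0.234, -0.972], [0.001, -0.972, -0.234], [-1.0, -0.0, -0.005]]
contact_force: [-0.7, 1.0, -1.8]
gripper_width: 0.0198
```

```bash
python3 - <<'E'
from h import *
s=snap("scene")
print({k:np.round(v,4) for k,v in telemetry.sense().items() if k in("position","contact_force","wrist_torque","gripper_width")})
cv2.imwrite("pics/p2.png",cv2.resize(s["image"][110:250,410:530],None,fx=5,fy=4,interpolation=cv2.INTER_CUBIC))
E
```

```text
{'position': array([0.6195, 0.2613, 0.1523]), 'contact_force': array([ 0.1404,  0.4433, -1.1291]), 'wrist_torque': array([-0.0038, -0.0027, -0.0074]), 'gripper_width': np.float64(0.0203)}
```

View pics/p2.png

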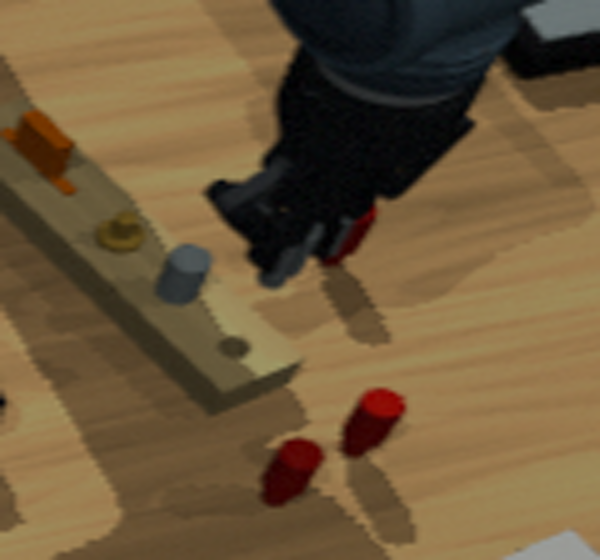

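{"method": "drive_tool", "body": {"motion": [[-1,-20,15,-0.4],[-1,-36,0,-0.4],[-1,-36,0,-0.4],[-1,-36,0,-0.4],[-1,-36,0,-0.4],[-1,-36,0,-0.3],[0,-24,0,0],[0,0,0,0]]}}

```text
time_s: 7.58
position: [0.6123, 0.0332, 0.1645]
tool_rot: [[-0.004, 0.19, -0.982], [-0.001, -0.982, -0.19], [-1.0, -0.0, 0.004]]
contact_force: [-0.1, 0.6, -1.6]
gripper_width: 0.0199
```

{"method": "drive_tool", "body": {"motion": [[0,0,-25,0],[0,0,-25,0],[0,0,0,0],[0,0,0,0]]}}

```text
time_s: 7.92
position: [0.6116, 0.038, 0.1141]
tool_rot: [[-0.006, 0.195, -0.981], [0.001, -0.981, -0.195], [-1.0, -0.002, 0.006]]
contact_force: [0.2, -0.2, -0.3]
gripper_width: 0.0197
```

```bash
cat > look.py <<'E'
from fit import *
import sys
s=grads("scene",5); x0,y0,x1,y1,f=map(int,sys.argv[2:7])
q=telemetry.sense(); print({k:np.round(q[k],4) for k in("time_s","position","contact_force","gripper_width")}, q["tool_rot"][:,0].round(4))
cv2.imwrite("pics/"+sys.argv[1],cv2.resize(s["avg"][y0:y1,x0:x1].astype(np.uint8),None,fx=f,fy=f,interpolation=cv2.INTER_CUBIC))
np.save("pics/last.npy",s["avg"])
E
python3 look.py p3.png 310 150 410 250 6
```

```text
{'time_s': np.float64(8.1667), 'position': array([0.6144, 0.0375, 0.1182]), 'contact_force': array([-0.269 , -0.2433, -1.1263]), 'gripper_width': np.float64(0.0207)} [ 2.3e-03 -2.0e-04 -1.0e+00]
```

View pics/p3.png

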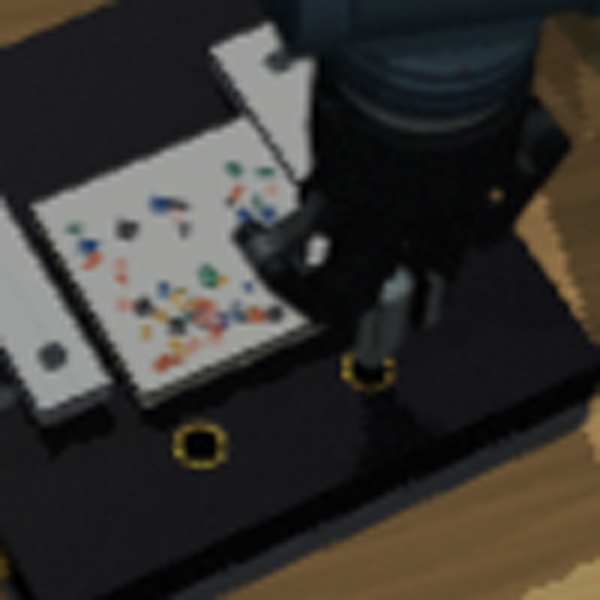

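{"method": "drive_tool", "body": {"motion": [[-1.5,-0.5,-5,0],[0,0,-5,0],[0,0,-2,0],[0,0,0,0],[0,0,0,0],[0,0,0,0]]}}

```text
time_s: 8.67
position: [0.6127, 0.0367, 0.1047]
tool_rot: [[0.002, 0.194, -0.981], [-0.0, -0.981, -0.194], [-1.0, 0.0, -0.002]]
contact_force: [5.1, -0.7, -3.8]
gripper_width: 0.0202
```

{"method": "drive_tool", "body": {"motion": [[0.7,0,-4,0],[0,0,-4,0],[0,0,0,0],[0,0,0,0]]}}

```text
time_s: 9.0
position: [0.613, 0.0367, 0.0963]
tool_rot: [[0.001, 0.194, -0.981], [-0.0, -0.981, -0.194], [-1.0, 0.0, -0.001]]
contact_force: [4.6, 0.6, -4.6]
gripper_width: 0.02
```

{"method": "drive_tool", "body": {"motion": [[0.5,0,-4,0],[0,0,-3,0],[0,0,-1,0],[0,0,0,0],[0,0,0,0]]}}

```text
time_s: 9.42
position: [0.6135, 0.0368, 0.0895]
tool_rot: [[-0.0, 0.195, -0.981], [-0.0, -0.981, -0.195], [-1.0, -0.0, 0.0]]
contact_force: [1.0, -0.2, 5.0]
gripper_width: 0.02
```

{"method": "drive_tool", "body": {"motion": [[0,0,0,0],[0,0,0,0],[0,0,0,0],[0,0,10,0],[0,0,30,0],[0,0,35,0],[0,0,0,0],[0,0,0,0]], "fingers": 50}}

```text
time_s: 10.08
position: [0.615, 0.0366, 0.1672]
tool_rot: [[0.006, 0.195, -0.981], [-0.001, -0.981, -0.195], [-1.0, 0.002, -0.005]]
contact_force: [0.8, -0.6, -0.6]
gripper_width: 0.0427
```

{"method": "drive_tool", "body": {"motion": [[-6,32,0,0.6],[-6,32,0,0.6],[-6,32,0,0.6],[-6,32,0,0.5],[-6,32,0,0],[-6,32,0,0],[-5,21,0,0],[0,0,0,0]]}}

```text
time_s: 10.75
position: [0.57, 0.2532, 0.1622]
tool_rot: [[-0.003, 0.238, -0.971], [0.0, -0.971, -0.238], [-1.0, -0.001, 0.003]]
contact_force: [-0.2, 0.4, 0.7]
gripper_width: 0.0428
```

{"method": "drive_tool", "body": {"motion": [[0,0,-15,0],[0,0,0,0],[0,0,0,0],[0,0,0,0],[0,0,0,0]]}}

```text
time_s: 11.17
position: [0.5727, 0.2492, 0.1491]
tool_rot: [[0.0, 0.233, -0.973], [0.0, -0.973, -0.233], [-1.0, 0.0, -0.0]]
contact_force: [-0.2, 0.5, -0.1]
gripper_width: 0.043
```

{"method": "drive_tool", "body": {"motion": [[0,1,-30,0],[0,0,-30,0],[0,0,-26,0],[0,0,0,0],[0,0,0,0],[0,0,0,0]]}}

```text
time_s: 11.67
position: [0.5737, 0.2509, 0.0647]
tool_rot: [[0.003, 0.233, -0.972], [0.001, -0.972, -0.233], [-1.0, 0.0, -0.003]]
contact_force: [0.9, -1.0, 0.0]
gripper_width: 0.0422
```

{"method": "drive_tool", "body": {"motion": [[0,0,0,0],[0,0,0,0],[0,0,0,0],[0,0,0,0],[0,0,0,0]], "fingers": 0, "force": 60}}

```text
time_s: 12.08
position: [0.574, 0.2511, 0.0655]
tool_rot: [[0.004, 0.234, -0.972], [0.001, -0.972, -0.234], [-1.0, 0.0, -0.004]]
contact_force: [-1.0, -1.0, 7.3]
gripper_width: 0.02
```

{"method": "drive_tool", "body": {"motion": [[0,0,10,0],[0,0,25,0],[0,0,35,0],[0,0,30,0],[0,0,0,0],[0,0,0,0],[0,0,0,0],[0,0,0,0]]}}

```text
time_s: 12.75
position: [0.571, 0.2505, 0.1608]
tool_rot: [[-0.004, 0.234, -0.972], [-0.001, -0.972, -0.234], [-1.0, -0.0, 0.004]]
contact_force: [-0.3, 1.0, -1.4]
gripper_width: 0.0203
```

{"method": "drive_tool", "body": {"motion": [[7,-30,5,-0.6],[7,-38,0,-0.6],[7,-38,0,-0.6],[7,-38,0,-0.5],[7,-38,0,0],[7,-38,0,0],[7,-38,0,0],[6.5,-30,0,0]]}}

```text
time_s: 13.42
position: [0.6268, -0.0397, 0.1657]
tool_rot: [[-0.004, 0.193, -0.981], [0.001, -0.981, -0.193], [-1.0, -0.001, 0.003]]
contact_force: [0.5, 0.5, -2.0]
gripper_width: 0.0201
```

{"method": "drive_tool", "body": {"motion": [[0,0,0,0],[0,0,-20,0],[0,0,-20,0],[0,0,0,0],[0,0,0,0],[0,0,0,0],[0,0,0,0]]}}

```text
time_s: 14.0
position: [0.6285, -0.037, 0.1289]
tool_rot: [[0.002, 0.195, -0.981], [-0.0, -0.981, -0.195], [-1.0, 0.001, -0.002]]
contact_force: [0.8, -0.1, -1.0]
gripper_width: 0.0198
```

```bash
python3 - <<'E'
from h import *
for _ in range(3):
    snap("scene"); q=telemetry.sense(); print(q["time_s"],q["position"].round(4),q["tool_rot"].round(3).tolist()[0])
E
```

```text
14.05 [ 0.6286 -0.0371  0.1291] [0.002, 0.195, -0.981]
14.1 [ 0.6286 -0.0371  0.1291] [0.002, 0.195, -0.981]
14.15 [ 0.6285 -0.0372  0.1289] [0.002, 0.195, -0.981]
```

Shift (-0.5, -0.6) and go down; mouth is at TCP ≈ 0.110.

{"method": "drive_tool", "body": {"motion": [[-0.5,-0.6,-10,0],[0,0,-8,0],[0,0,-4,0],[0,0,-2,0],[0,0,0,0],[0,0,0,0]]}}

```text
time_s: 14.65
position: [0.6272, -0.0378, 0.1033]
tool_rot: [[-0.001, 0.195, -0.981], [0.0, -0.981, -0.195], [-1.0, -0.0, 0.0]]
contact_force: [1.3, -0.1, -2.4]
gripper_width: 0.02
```

{"method": "drive_tool", "body": {"motion": [[0.4,0,-4,0],[0,0,-4,0],[0,0,-3,0],[0,0,-2,0],[0,0,0,0],[0,0,0,0]]}}

```text
time_s: 15.15
position: [0.6276, -0.0378, 0.0906]
tool_rot: [[-0.0, 0.195, -0.981], [0.0, -0.981, -0.195], [-1.0, -0.0, 0.0]]
contact_force: [0.3, -0.8, -0.5]
gripper_width: 0.0203
```

{"method": "drive_tool", "body": {"motion": [[0,0,-1.5,0],[0,0,0,0],[0,0,0,0]]}}

```text
time_s: 15.4
position: [0.6277, -0.0378, 0.0905]
tool_rot: [[-0.001, 0.195, -0.981], [0.0, -0.981, -0.195], [-1.0, -0.0, 0.001]]
contact_force: [-4.3, 0.8, 8.0]
gripper_width: 0.0202
```

{"method": "drive_tool", "body": {"motion": [[0,0,0,0],[0,0,0,0],[0,0,0,0],[0,0,10,0],[0,0,30,0],[0,0,35,0],[0,0,0,0],[0,0,0,0]], "fingers": 50}}

```text
time_s: 16.07
position: [0.6297, -0.0383, 0.168]
tool_rot: [[0.006, 0.195, -0.981], [-0.002, -0.981, -0.195], [-1.0, 0.003, -0.006]]
contact_force: [-0.5, -0.2, -0.4]
gripper_width: 0.0425
```

{"method": "drive_tool", "body": {"motion": [[-33,1.5,0,0],[-33,1.5,0,0],[-33,1.5,0,0],[-33,1.5,0,0],[-33,1,0,0],[-1,0,-20,0],[0,0,0,0],[0,0,0,0]], "fingers": 0}}

```text
time_s: 16.73
position: [0.4607, -0.0305, 0.1431]
tool_rot: [[-0.003, 0.194, -0.981], [0.001, -0.981, -0.194], [-1.0, -0.002, 0.003]]
contact_force: [1.0, 0.4, 1.3]
gripper_width: 0.0002
```

{"method": "drive_tool", "body": {"motion": [[0,0,-25,0],[0,0,-20,0],[0,0,0,0],[0,0,0,0],[0,0,0,0]]}}

```text
time_s: 17.15
position: [0.463, -0.0311, 0.1003]
tool_rot: [[0.001, 0.195, -0.981], [-0.0, -0.981, -0.195], [-1.0, 0.001, -0.001]]
contact_force: [-0.4, 0.0, 0.4]
gripper_width: -0.0002
```

{"method": "drive_tool", "body": {"motion": [[0,0,-16.5,0],[0,0,0,0],[8,1.6,0,0],[8,1.6,0,0],[5,1,0,0],[5,1,0,0],[4,0.8,0,0],[0,0,0,0]]}}

```text
time_s: 17.82
position: [0.4928, -0.0247, 0.0831]
tool_rot: [[0.001, 0.195, -0.981], [-0.0, -0.981, -0.195], [-1.0, 0.0, -0.001]]
contact_force: [0.7, -0.2, -0.4]
gripper_width: 0.0
```

{"method": "drive_tool", "body": {"motion": [[3,0.6,0,0],[3,0.6,0,0],[2,0.4,0,0],[0,0,0,0],[0,0,0,0]]}}

```text
time_s: 18.23
position: [0.4989, -0.0233, 0.0825]
tool_rot: [[-0.003, 0.195, -0.981], [-0.0, -0.981, -0.195], [-1.0, -0.0, 0.003]]
contact_force: [-6.3, -1.7, 5.1]
gripper_width: 0.0
```

{"method": "drive_tool", "body": {"motion": [[1,0.2,0,0],[1,0.2,0,0],[0,0,0,0],[0,0,0,0]]}}

```text
time_s: 18.57
position: [0.4992, -0.0232, 0.0825]
tool_rot: [[-0.008, 0.196, -0.981], [-0.001, -0.981, -0.196], [-1.0, -0.001, 0.008]]
contact_force: [-13.6, -4.4, 11.7]
gripper_width: -0.0002
```

{"method": "drive_tool", "body": {"motion": [[-10,-2,0,0],[-20,-4,0,0],[0,0,30,0],[0,0,35,0],[0,0,15,0],[0,0,0,0],[0,0,0,0]]}}

```text
time_s: 19.15
position: [0.4724, -0.0289, 0.1636]
tool_rot: [[0.003, 0.194, -0.981], [-0.001, -0.981, -0.194], [-1.0, 0.001, -0.003]]
contact_force: [0.3, 1.1, 0.3]
gripper_width: -0.0002
```

{"method": "drive_tool", "body": {"motion": [[-2,30,0,0.6],[-2,37,0,0.6],[-2,37,0,0.6],[-2,37,0,0.5],[-2,37,0,0],[-2,37,0,0],[-2,36,0,0],[0,0,0,0]], "fingers": 45}}

```text
time_s: 19.82
position: [0.4558, 0.2267, 0.1608]
tool_rot: [[-0.003, 0.239, -0.971], [0.001, -0.971, -0.239], [-1.0, -0.002, 0.002]]
contact_force: [-0.4, -0.2, -0.4]
gripper_width: 0.0385
```

{"method": "drive_tool", "body": {"motion": [[0,0,-25,0],[0,0,-15,0],[0,0,0,0],[0,0,0,0],[0,0,0,0],[0,0,0,0]]}}

```text
time_s: 20.32
position: [0.4584, 0.222, 0.1235]
tool_rot: [[0.002, 0.233, -0.972], [0.0, -0.972, -0.233], [-1.0, -0.0, -0.002]]
contact_force: [-0.1, -0.4, -0.4]
gripper_width: 0.0385
```

```bash
cat > gap.py <<'E'
from fit import *
C=[grads("scene"),grads("top")]
q=telemetry.sense(); print(q["time_s"],q["position"].round(4),q["tool_rot"][:,1].round(3))
f=np.array([.5361,-.0170,.195]); c,sn=np.cos(f[2]),np.sin(f[2])
for nm,p0,m in(("tile",(.560,-.0125,.19),TILE),("rails",(.5225,-.018,.195),RL),("narrow",(.5225,-.018,.195),RL[1:])):
    for k,l in(("scene",C[:1]),("top",C[1:]),("both",C)):
        p,v=fit(p0,l,m); d=p-f; print(nm,k,round(v),p.round(4),"in fix",np.round([d[0]*c+d[1]*sn,-d[0]*sn+d[1]*c,d[2]],4))
E
python3 gap.py; python3 look.py p4.png 280 130 420 250 5
```

```text
20.7167 [0.4579 0.2222 0.1229] [ 0.234 -0.972 -0.   ]
tile scene 404 [ 0.5617 -0.0115  0.2074] in fix [0.0262 0.0004 0.0124]
tile top 385 [ 0.5605 -0.0122  0.1809] in fix [ 0.0249 -0.     -0.0141]
tile both 787 [ 0.5613 -0.0119  0.1942] in fix [ 0.0257  0.0002 -0.0008]
rails scene 932 [ 0.5227 -0.0164  0.1883] in fix [-0.0131  0.0032 -0.0067]
rails top 938 [ 0.5216 -0.018   0.2004] in fix [-0.0144  0.0018  0.0054]
rails both 1868 [ 0.5226 -0.0168  0.1884] in fix [-0.0132  0.0028 -0.0066]
narrow scene 500 [ 0.523  -0.0182  0.187 ] in fix [-0.013   0.0014 -0.008 ]
narrow top 500 [ 0.5245 -0.0189  0.1842] in fix [-0.0117  0.0004 -0.0108]
narrow both 1000 [ 0.5233 -0.0181  0.1869] in fix [-0.0128  0.0014 -0.0081]
{'time_s': np.float64(20.9667), 'position': array([0.4577, 0.2222, 0.1227]), 'contact_force': array([-0.3944, -0.1818,  0.2807]), 'gripper_width': np.float64(0.0385)} [-0. -0. -1.]
```

View pics/p4.png

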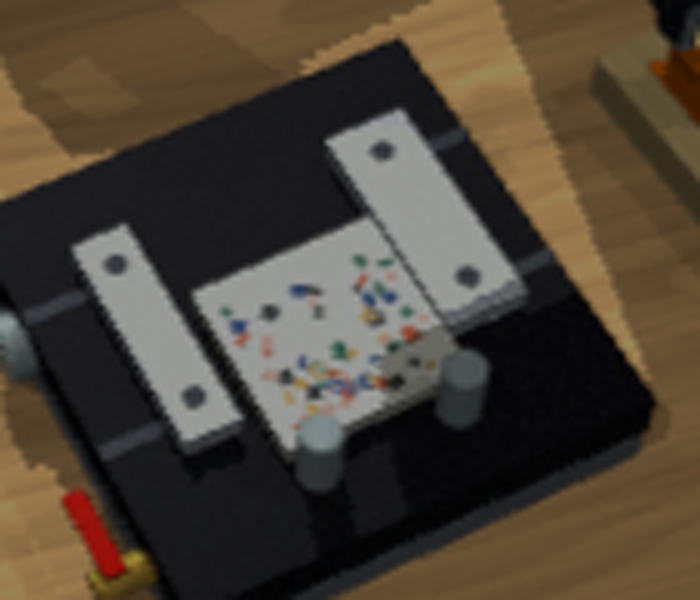

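{"method": "drive_tool", "body": {"motion": [[-2,0,-25,0],[0,0,-25,0],[0,0,-12,0],[0,0,0,0],[0,0,0,0],[0,0,0,0]]}}

```text
time_s: 21.47
position: [0.4567, 0.2224, 0.0619]
tool_rot: [[0.002, 0.234, -0.972], [0.0, -0.972, -0.234], [-1.0, -0.0, -0.002]]
contact_force: [-0.0, -0.2, 0.9]
gripper_width: 0.0384
```

{"method": "drive_tool", "body": {"motion": [[0,0,0,0],[0,0,0,0],[0,0,0,0],[0,0,0,0],[0,0,0,0],[0,0,0,0]], "fingers": 0, "force": 40}}

```text
time_s: 21.97
position: [0.4567, 0.2224, 0.062]
tool_rot: [[0.002, 0.234, -0.972], [0.0, -0.972, -0.234], [-1.0, 0.0, -0.002]]
contact_force: [-0.6, -0.7, 5.8]
gripper_width: 0.0102
```

{"method": "drive_tool", "body": {"motion": [[0,0,10,0],[0,0,25,0],[0,0,35,0],[0,0,30,0],[0,0,0,0],[0,0,0,0],[0,0,0,0],[0,0,0,0]]}}

```text
time_s: 22.63
position: [0.4546, 0.2219, 0.1593]
tool_rot: [[-0.003, 0.234, -0.972], [-0.001, -0.972, -0.234], [-1.0, -0.0, 0.003]]
contact_force: [0.1, 0.5, -0.2]
gripper_width: 0.0105
```

{"method": "drive_tool", "body": {"motion": [[12,-34,0,-0.6],[12,-38,0,-0.6],[12,-38,0,-0.6],[12,-38,0,-0.5],[12,-38,0,0],[12,-38,0,0],[12,-38,0,0],[12,-29,0,0]]}}

```text
time_s: 23.3
position: [0.551, -0.0714, 0.159]
tool_rot: [[-0.003, 0.193, -0.981], [0.001, -0.981, -0.193], [-1.0, -0.001, 0.003]]
contact_force: [0.4, -0.3, 0.2]
gripper_width: 0.0104
```

{"method": "drive_tool", "body": {"motion": [[0,0,-15,0],[0,0,-15,0],[0,0,0,0],[0,0,0,0],[0,0,0,0],[0,0,0,0]]}}

```text
time_s: 23.8
position: [0.552, -0.0685, 0.1313]
tool_rot: [[0.001, 0.195, -0.981], [-0.0, -0.981, -0.195], [-1.0, 0.0, -0.001]]
contact_force: [0.8, 0.0, -0.6]
gripper_width: 0.0103
```

{"method": "drive_tool", "body": {"motion": [[0.2,-1.1,-8,0],[0,0,-5,0],[0,0,-4,0],[0,0,-4,0],[0,0,0,0],[0,0,0,0]]}}

```text
time_s: 24.3
position: [0.5517, -0.0698, 0.1093]
tool_rot: [[-0.001, 0.195, -0.981], [0.0, -0.981, -0.195], [-1.0, -0.0, 0.001]]
contact_force: [-0.2, 0.0, -0.3]
gripper_width: 0.0103
```

{"method": "drive_tool", "body": {"motion": [[0,0,-3,0],[0,0,-3,0],[0,0,-2,0],[0,0,0,0],[0,0,0,0]]}}

```text
time_s: 24.72
position: [0.5527, -0.0701, 0.1032]
tool_rot: [[0.001, 0.195, -0.981], [-0.0, -0.981, -0.195], [-1.0, 0.001, -0.001]]
contact_force: [-2.8, 0.7, 7.1]
gripper_width: 0.0104
```

{"method": "drive_tool", "body": {"motion": [[0,0,0,0],[0,0,0,0],[0,0,0,0],[0,0,10,0],[0,0,25,0],[0,0,30,0],[0,0,0,0],[0,0,0,0]], "fingers": 35}}

```text
time_s: 25.38
position: [0.5534, -0.0704, 0.1695]
tool_rot: [[0.005, 0.195, -0.981], [-0.002, -0.981, -0.195], [-1.0, 0.003, -0.004]]
contact_force: [-1.1, -0.3, -0.6]
gripper_width: 0.0299
```

{"method": "drive_tool", "body": {"motion": [[-30,13,0,0],[-30,13,0,0],[-30,13,0,0],[0,0,-20,0],[0,0,-20,0],[0,0,0,0],[0,0,0,0],[0,0,0,0]], "fingers": 0}}

```text
time_s: 26.05
position: [0.4622, -0.031, 0.127]
tool_rot: [[-0.0, 0.194, -0.981], [0.0, -0.981, -0.194], [-1.0, -0.0, 0.0]]
contact_force: [0.3, -0.4, -0.1]
gripper_width: -0.0002
```

```bash
python3 look.py p5.png 280 130 420 250 5
```

```text
{'time_s': np.float64(26.3), 'position': array([ 0.4625, -0.0312,  0.1274]), 'contact_force': array([-0.5064, -0.8166,  0.2991]), 'gripper_width': np.float64(0.0002)} [ 1.2e-03 -4.0e-04 -1.0e+00]
```

View pics/p5.png

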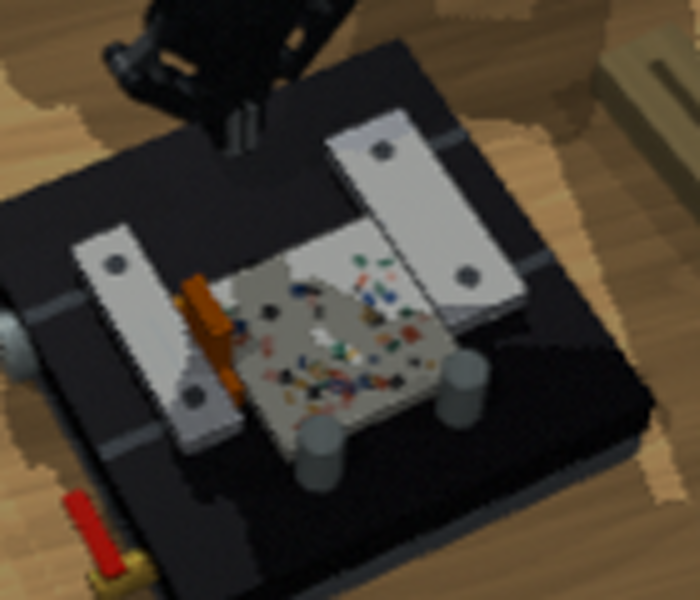

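{"method": "drive_tool", "body": {"motion": [[0,0,-25,0],[0,0,-17,0],[10,2,0,0],[10,2,0,0],[8,1.6,0,0],[4,0.8,0,0],[0,0,0,0],[0,0,0,0]]}}

```text
time_s: 26.97
position: [0.4948, -0.0245, 0.0855]
tool_rot: [[0.001, 0.195, -0.981], [-0.0, -0.981, -0.195], [-1.0, 0.001, -0.001]]
contact_force: [-0.8, 0.2, 0.6]
gripper_width: 0.0
```

{"method": "drive_tool", "body": {"motion": [[2,0.4,0,0],[1.5,0.3,0,0],[1.5,0.3,0,0],[0,0,0,0],[0,0,0,0]]}}

```text
time_s: 27.38
position: [0.4988, -0.0235, 0.0847]
tool_rot: [[-0.0, 0.195, -0.981], [-0.0, -0.981, -0.195], [-1.0, -0.0, 0.0]]
contact_force: [-0.7, 0.7, 0.5]
gripper_width: -0.0004
```

{"method": "drive_tool", "body": {"motion": [[1,0.2,0,0],[1,0.2,0,0],[1,0.2,0,0],[0,0,0,0],[0,0,0,0],[0,0,0,0]]}}

```text
time_s: 27.88
position: [0.4993, -0.0234, 0.0845]
tool_rot: [[-0.008, 0.196, -0.981], [-0.001, -0.981, -0.196], [-1.0, -0.001, 0.008]]
contact_force: [-13.5, -3.6, 10.8]
gripper_width: -0.0001
```

{"method": "drive_tool", "body": {"motion": [[1,0.2,0.5,0],[1,0.2,0.5,0],[0,0,0,0],[0,0,0,0],[0,0,0,0]]}}

```text
time_s: 28.3
position: [0.4997, -0.0231, 0.0846]
tool_rot: [[-0.013, 0.196, -0.981], [-0.001, -0.981, -0.196], [-1.0, -0.001, 0.013]]
contact_force: [-16.7, -6.0, 10.5]
gripper_width: 0.0
```

```bash
python3 gap.py | grep -v rails; python3 look.py p6.png 280 130 420 250 5
```

```text
28.7 [ 0.4997 -0.0231  0.0846] [ 0.196 -0.981 -0.001]
tile scene 334 [ 0.561  -0.011   0.1893] in fix [ 0.0256  0.0011 -0.0057]
tile top 216 [ 0.5611 -0.0092  0.1548] in fix [ 0.0261  0.0028 -0.0402]
tile both 546 [ 0.5611 -0.0108  0.1936] in fix [ 0.0257  0.0013 -0.0014]
narrow scene 483 [ 0.5249 -0.0185  0.1854] in fix [-0.0112  0.0007 -0.0096]
narrow top 439 [ 0.5232 -0.0224  0.2021] in fix [-0.0137 -0.0028  0.0071]
narrow both 913 [ 0.5245 -0.0197  0.1932] in fix [-0.0119 -0.0004 -0.0018]
{'time_s': np.float64(28.95), 'position': array([ 0.4997, -0.0231,  0.0846]), 'contact_force': array([-17.4395,  -6.6641,  10.5981]), 'gripper_width': np.float64(0.0003)} [-0.0125 -0.0011 -0.9999]
```

View pics/p6.png

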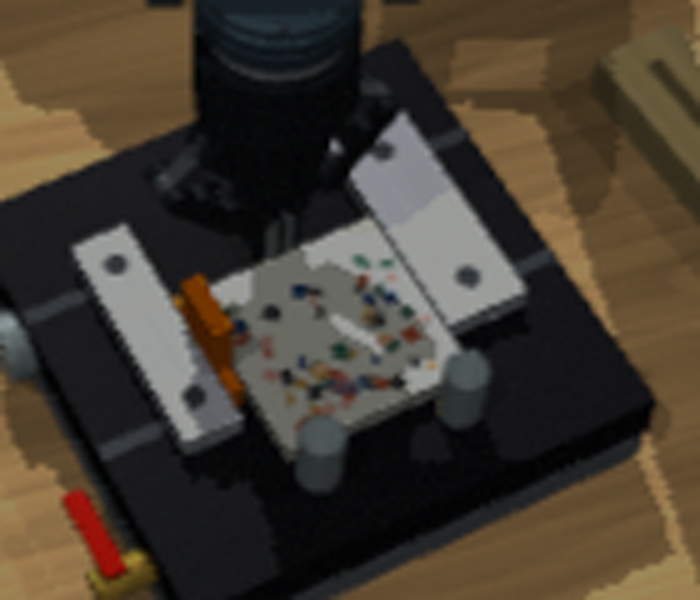

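```bash
python3 -c "
from h import *
env.close_job()"
```

```text
the job is handed in; nothing more can be done
```

I handed the job in at about 29 s with the setup complete by my checks; the system reports no verdict.

**Pins:** both steel pins went into the rear bores. Each stopped against the plate at the computed home height, with 5 N and 8 N of upward force. I left the brass pin in the rack.

**Packer:** it reached the plate between the tile and the narrow right-hand rail. It slid in with almost no side force until it touched down.

**Tile:** it is pressed back against both pins by the closed fingers. The last reading was about 18.7 N sideways and steady, plus 10.6 N of downward pressure. The last picture shows both pins upright, the packer down and the tile touching both pins.

**Checks that disagreed or were missing:**
- The final fit using both cameras puts the tile 1.7 mm past its nominal position and square within 0.1°. The position offset is within the 2 mm calibration error.
- The top camera alone reads the tile 2.3° askew, but the arm partly blocked its view. The scene camera alone gives 0.3°.
- The gripper showed about 20 mm on the 22 mm pins, but the lifted weight and the pictures confirmed the grasps.
- I could not measure the force on each pin. By my estimate the push line passes between them, a little nearer the left one.
- I did not re-measure the jug, bottle and mould at the end. The arm only passed over them at the start, well above them.

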